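Trap a block between push-latch stops for sanding

ROBOT

A 6-joint arm with a two-finger parallel gripper is mounted at the origin on the work surface; the furniture and walls round the work are solid. World frame = base frame: x ahead of the robot, y to its left, z up, the work surface at z = 0. Lengths are in m, angles in rad, forces in N, time in s.
With the tool pointing down it reaches from about 0.25 to 0.85 m from the base axis. Payload 12.5 kg.
Tool frame: the origin (TCP) lies midway between the tips of the shut fingers; the grasp point (between the pads) lies 19 mm behind it; z points along the fingers, y is the line along which they close (so a half turn about z gives the same grasp; the last joint's range is limited). The gripper opens to 93 mm and grips with 3 to 60 N. Pads are 15 mm wide; open, the fingers measure 128 mm over their backs; the gripper's body (75 mm by 188 mm) begins 65 mm behind the grasp point.
Start: joints at [-0.085, 0.351, 1.652, -0, 1.139, -0.085], TCP at [0.55, 0, 0.182] pointing down, gripper open.
Joint ranges: [-2.75, 2.75], [-0.79, 2.1], [0.01, 2.65], [-1.57, 4.71], [0.07, 3.14], [-2.87, 2.87]. Speed limits (rad/s): [2.22, 2.22, 2.79, 3.14, 3.14, 3.14].

INTERFACE

Orientations are given as a 3x3 rotation matrix whose columns are the frame's x, y, z axes.
In Python, from rig import status, eyes, ticket gives the robot as it stands.
- The arm moves only by the tool move_arm, never from a script. Its argument "commands" is a list of rows, each a list of 7 numbers: the closure, from 0 (fully open) to 1 (shut), then the shift along the world's x, y, z in m, then the turn, a rotation vector about the world's x, y, z in degrees. In form: [[claw, tx, ty, tz, wx, wy, wz], ...]. A call has exactly 8 rows; each row shifts and turns the commanded pose from where the row before left it; what a row does not reach is not made up. A row lasts 1/10 s, in which the tool goes at most 50 mm and 8.59 degrees, less where a joint would pass 70% of its speed; a pose out of reach is approached as far as the arm can. A call is refused whole if a number of a shift passes 0.05 or a number of a turn 8.59, either way. A call with a gripper value outside its range is refused whole. The fingers move at their own pace and stop on an object; "squeeze" is the grip in N (left out, the last holds). Time passes only in rows, so rows that do not move let the fingers close, or fill a call up. It gives the time, the measured TCP pose, the force, the opening and the grip force at its end, in the units of the state.
- status.read_state(): the state, without advancing time (a new reading comes with each control period).
- eyes.capture(name): name is "scene" or "side" or "wrist"; returns a dict with "frame" (480x640x3 uint8, red, green, blue), "camera_matrix" (3x3 intrinsics, pixels), "cam_to_world" (4x4, takes a point from camera to world coordinates); the wrist camera has in their place "hand_eye" (4x4, takes a point from camera to tool coordinates, whose origin is the TCP and whose axes are the flange's). Camera axes: x right, y down, z forward; pixel columns grow to the right and rows downward; lengths in m; the calibration is good to about 2 mm. A picture is of the moment at which its call begins: read the wrist's pose just before it. There is no depth.
- ticket.hand_in(): hands the job in; it is judged then, once.
The state is a dict: "time_s": time; "joints": joint angles; "qvel": joint speeds; "joint_efforts": joint torques, N m; "position": TCP position; "orientation": TCP orientation; "contact_force": force on the tool from outside, world axes, zero at the start; "wrist_torque": the same for the moment, N m; "grip_width": finger opening in m; "finger_force": force on a finger pad.
Only numpy, scipy, OpenCV 4.12 (cv2) and the standard library are available. Lean on these libraries where they do the work, as an engineer would, in place of code of your own. Each camera call takes 0.05 s, during which the arm holds its last target. There are 200 camera calls.

TASK

Get the loose pale wooden block ready for sanding: with the orange stop sunk and the blue stop standing up, slide the block along the runners of the sanding board, over the orange stop and up to the blue one, then bring the orange stop up behind it so that the block is trapped between both raised stops. Each stop is a push-push latch (a full press and release makes a raised one stay sunk and a sunk one pop up), and the orange one does not always catch the first time, so look how it stands after each press. Keep the block flat on the runners and leave the round green tin where it is.

Things in the scene. Friction and masses are not known exactly. Their poses are not given: they have to be found in the camera images.
- board: Sanding board, fixed to the worktop: plywood base 92 (x) x 325 (y) mm, deck 34 mm up. Origin on the worktop under the middle between the stops; y runs along the track to its entry end (y -110 to +215 mm). Two aluminium runners 12 mm wide at x = -28 and 28 mm, 44 mm clear between, tops 43.5 mm above the worktop. Outside them dark curbs, 72 mm apart, tops 53 mm up. Ends open.
- entry_stop_top (a point): Centre of the top of the orange entry stop, at y = +68.5 mm of the board, between the runners. Head 40 mm across the track, 30 mm along it, black rubber pad on top. Raised: top 57.5 mm above the worktop, 14 mm above the runners, blocks the track. Latched sunk: top 41.5 mm above the worktop, 2 mm below the runners.
- entry_stop (a joint): How far the orange stop is down, m: 0 raised (always so at the start), 0.016 latched sunk, 0.021 bottom of the stroke (top 36.5 mm above the worktop). Spring 2 N raised, 4.5 N at the bottom. To change state press to the bottom (10 to 15 N there) and let go; a shorter press does nothing or leaves it sunk at 0.018. The first press or two may fail to catch: it comes up again; press again.
- end_stop_top (a point): Centre of the top face of the blue end stop, at y = -68.5 mm in the board's frame; otherwise like the orange one. The facing sides of the two stops are 107 mm apart.
- end_stop (a joint): How far the blue end stop is down, m, same latch and values as entry_stop: 0 raised, 0.016 latched sunk, 0.021 bottom of the stroke. At the start it is latched sunk.
- block_center (a point): Centre of the loose pale wooden block, 62 (x) x 95 (y) x 20 mm, about 0.08 kg. At the start it lies on the runners at the entry end, length along the track, its centre 138 to 158 mm along +y of the board and 53.5 mm above the worktop. Trapped, its centre is within 6 mm of the board's y = 0.
- wax_tin_center (a point): Centre of a round green tin, 86 mm across and 30 mm high, about 0.19 kg, a bystander on the worktop just past the end of the board beyond the blue stop (about 180 mm along -y of the board). It is to stay where it is.

How it is judged:
By the outcome, as a careful person would: the job done as asked, in the order asked, and still so for the second after the job is handed in, with the robot touching nothing.
It also fails if it takes over 72 s, if anything falls off the work surface, if the arm or the gripper's body presses on something with over 40 N, if the wrist force passes 120 N, or if a joint passes its speed limit or range.

## Working session

There is one attempt and no reset: what is moved stays moved. The work goes in short steps, Python scripts to look and compute and a tool call to move; the robot and the scene stay as the last step left them, time stands still between calls to the robot, and variables do not carry over. Pictures are saved under pics/ and viewed, at most 10 in all, crops included, and the job is handed in when it is done.

Besides the shell and the picture viewer there is one more tool, called after "Emit:" by a JSON object that holds its "fn" and its "kwargs". move_arm: Moves the arm, as the interface text tells. Its arguments: {"type":"object","properties":{"commands":{"type":"array"},"squeeze":{"type":"number"}},"required":["commands"]}

```bash
mkdir -p pics; ls
cat > h.py <<'E'
import numpy as np,cv2
from rig import status,eyes,ticket
def cap(n,f=None):
    s=status.read_state(); d=eyes.capture(n)
    K=np.array(d["camera_matrix"])
    if "cam_to_world" in d: T=np.array(d["cam_to_world"])
    else:
        W=np.eye(4);W[:3,:3]=s["orientation"];W[:3,3]=s["position"];T=W@np.array(d["hand_eye"])
    if f: cv2.imwrite("pics/"+f,cv2.cvtColor(np.array(d["frame"]),cv2.COLOR_RGB2BGR))
    return np.array(d["frame"]),K,T
def onz(u,v,z,K,T):
    r=T[:3,:3]@np.linalg.solve(K,[u,v,1.]);o=T[:3,3]
    return o+r*(z-o[2])/r[2]
def proj(p,K,T):
    c=np.linalg.inv(T)@np.append(p,1);q=K@c[:3];return q[:2]/q[2]
E
python3 - <<'E'
from h import *
for n in ("scene","side"):
    f,K,T=cap(n,n+"0.png");print(n,K.tolist(),T.round(3).tolist())
a=cv2.imread("pics/scene0.png");b=cv2.imread("pics/side0.png")
s=status.read_state();print(s)
E
```

```text
pics
scene [[531.0410253072878, 0.0, 314.2093510823462], [0.0, 531.0410253072878, 239.4788490205525], [0.0, 0.0, 1.0]] [[0.889, -0.262, 0.376, 0.104], [-0.457, -0.551, 0.698, -0.847], [0.024, -0.792, -0.609, 0.695], [0.0, 0.0, 0.0, 1.0]]
side [[472.39558008275577, 0.0, 317.7698252668802], [0.0, 472.39558008275577, 242.33837719851655], [0.0, 0.0, 1.0]] [[0.969, -0.107, 0.222, 0.311], [-0.246, -0.489, 0.837, -0.85], [0.019, -0.866, -0.5, 0.486], [0.0, 0.0, 0.0, 1.0]]
{'time_s': 0.1, 'joints': array([-8.45802028e-02,  3.51238370e-01,  1.65234646e+00,  6.07336900e-05,
        1.13909954e+00, -8.46019668e-02]), 'qvel': array([ 0.00031926, -0.00297377, -0.00084841,  0.00014709,  0.00041918,
       -0.00068117]), 'joint_efforts': array([ 6.21537929e-04, -4.98029208e+01, -2.85706007e+01,  6.99262437e-02,
        2.38850416e-02, -7.56712393e-05]), 'position': array([5.49654251e-01, 8.31965702e-05, 1.81029787e-01]), 'orientation': array([[ 3.75754727e-06,  9.99999413e-01, -1.08315142e-03],
       [ 9.99999989e-01, -3.59811816e-06,  1.47191958e-04],
       [ 1.47187975e-04, -1.08315196e-03, -9.99999403e-01]]), 'contact_force': array([ 0.13915513, -0.33908111, -0.36881244]), 'wrist_torque': array([ 0.02315455, -0.00508976,  0.01214225]), 'finger_force': 0.0, 'grip_width': 0.09293247185317742}
```

View pics/scene0.png

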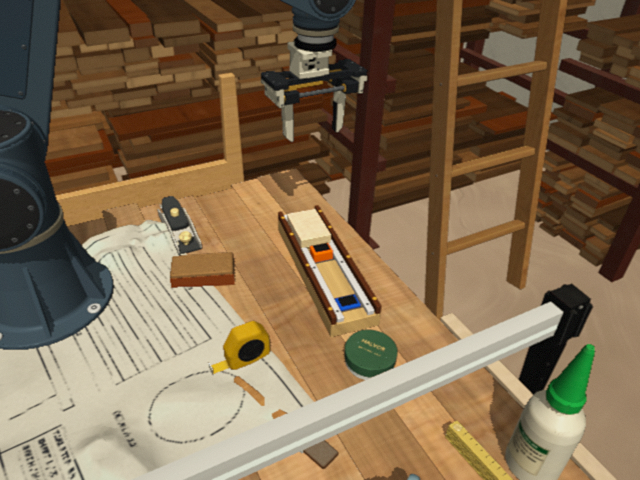

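View pics/side0.png

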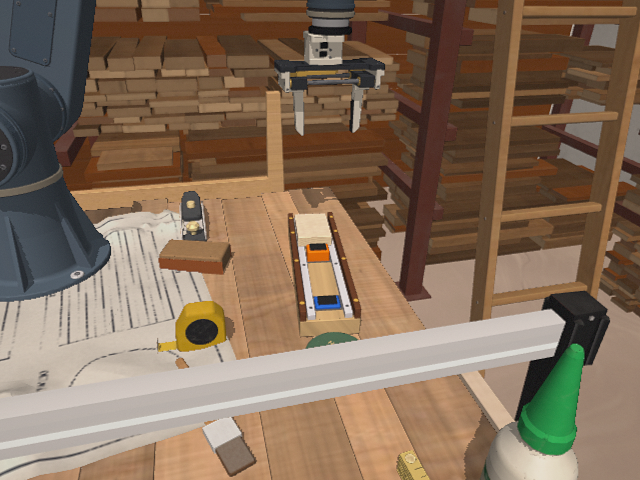

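The scene view shows the orange stop at about (320,250), the blue at (347,302), the block at (306,228) and the tin at (371,350). A foreground rail crosses nearer the camera.

Run:
```python
from h import *
from scipy import ndimage
P={}
for n in ("scene","side"):
    f,K,T=cap(n); hsv=cv2.cvtColor(f,cv2.COLOR_RGB2HSV)
    x=slice(270,420)
    for nm,lo,hi,z in (("orange",(5,200,180),(16,255,255),.05),("blue",(100,150,100),(125,255,255),.042),("tin",(60,80,30),(90,255,160),.03)):
        m=cv2.inRange(hsv,lo,hi); m[:, :270]=0;m[:,420:]=0;m[:200]=0;m[380:]=0
        l,k=ndimage.label(m)
        if not k: continue
        i=1+np.argmax(ndimage.sum(m,l,range(1,k+1)));v,u=np.where(l==i)
        c=((u.min()+u.max())/2,(v.min()+v.max())/2)
        print(n,nm,len(u),u.min(),u.max(),v.min(),v.max(),onz(*c,z,K,T).round(4))
    cv2.imwrite(f"pics/{n}crop.png",cv2.resize(cv2.cvtColor(f[200:340,250:410],cv2.COLOR_RGB2BGR),None,fx=5,fy=4.2,interpolation=cv2.INTER_CUBIC)[:,:800])
```

```text
scene orange 189 310 332 246 261 [ 0.4934 -0.1532  0.05  ]
scene blue 125 335 360 295 310 [ 0.4766 -0.2851  0.042 ]
scene tin 1493 346 395 331 376 [ 0.4582 -0.3923  0.03  ]
side orange 244 307 328 244 261 [ 0.4953 -0.1548  0.05  ]
side blue 157 314 340 296 308 [ 0.4768 -0.288   0.042 ]
side tin 1 343 343 333 333 [ 0.4846 -0.3493  0.03  ]
```

Emit:
{"fn": "move_arm", "kwargs": {"commands": [[1,-0.014,-0.045,0.01,0,0,-3.75],[1,-0.014,-0.045,0.01,0,0,-3.75],[1,-0.014,-0.045,0,0,0,0],[1,-0.014,-0.045,0,0,0,0],[1,0,0,0,0,0,0],[1,0,0,0,0,0,0],[1,0,0,0,0,0,0],[1,0,0,0,0,0,0]], "squeeze": 20}}

```text
time_s: 1.0
position: [0.4943, -0.1789, 0.2014]
orientation: [[0.129, 0.992, -0.0], [0.992, -0.129, 0.0], [0.0, -0.0, -1.0]]
contact_force: [0.2, -0.1, -0.1]
grip_width: 0.0336
finger_force: 0.0
```

Run:
```python
from h import *
f,K,T=cap("wrist","w1.png");print(T.round(4).tolist())
np.savez("w1.npz",K=K,T=T)
A=[]
_,K1,T1=cap("scene");_,K2,T2=cap("side")
p=cv2.triangulatePoints(K1@np.linalg.inv(T1)[:3],K2@np.linalg.inv(T2)[:3],np.array([[572.],[290]]),np.array([[577.],[297]]));print("post",(p[:3]/p[3]).T)
```

```text
[[0.9916, -0.1244, -0.0356, 0.5033], [-0.1294, -0.9547, -0.2678, -0.1043], [-0.0007, 0.2702, -0.9628, 0.404], [0.0, 0.0, 0.0, 1.0]]
post [[ 0.66938082 -0.53988621  0.20531972]]
```

View pics/w1.png

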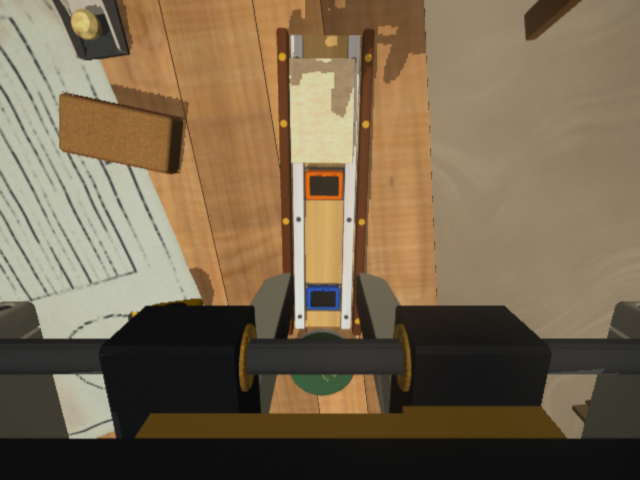

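The wrist view shows the orange top at (324,185), blue at (323,298) and the block spanning rows 58 to 163 at column 323. The track is almost parallel to image columns.

Run:
```python
from h import *
d=np.load("w1.npz");K,T=d["K"],d["T"]
f=cv2.cvtColor(cv2.imread("pics/w1.png"),cv2.COLOR_BGR2HSV)
def cen(lo,hi):
    m=cv2.inRange(f,lo,hi);m[:,:300]=0;m[:,350:]=0;m[:150]=0;m[320:]=0
    n,l,st,_=cv2.connectedComponentsWithStats(m);s=st[1+np.argmax(st[1:,4])];print(s);return s[0]+(s[2]-1)/2,s[1]+(s[3]-1)/2
o=onz(*cen((3,180,150),(18,255,255)),.0575,K,T);b=onz(*cen((100,120,80),(130,255,255)),.0415,K,T)
print(o,b,np.linalg.norm((o-b)[:2]))
for v in (58,163):print(onz(323,v,.0635,K,T))
for u,v in ((289,160),(357,160),(278,30),(373,30),(290,325),(359,325)):print(u,v,onz(u,v,.0635 if v==160 else .053,K,T))
```

```text
[305 171  38  29 489]
[307 286  32  23 358]
[ 0.49667172 -0.14405266  0.0575    ] [ 0.47790185 -0.27725455  0.0415    ] 0.13451785266872102
[ 0.51151424 -0.02774274  0.0635    ]
[ 0.49914043 -0.12161328  0.0635    ]
289 160 [ 0.46588547 -0.11432765  0.0635    ]
357 160 [ 0.53315487 -0.12310118  0.0635    ]
278 30 [0.47323436 0.00339578 0.053     ]
373 30 [ 0.56106915 -0.00808102  0.053     ]
290 325 [ 0.43583559 -0.30270148  0.053     ]
359 325 [ 0.5167733  -0.31322646  0.053     ]
```

Emit:
{"fn": "move_arm", "kwargs": {"commands": [[1,0.003,0.034,0,0,0,0],[1,0,0,-0.045,0,0,0],[1,0,0,-0.045,0,0,0],[1,0,0,-0.035,0,0,0],[1,0,0,0,0,0,0],[1,0,0,0,0,0,0],[1,0,0,0,0,0,0],[1,0,0,0,0,0,0]]}}

```text
time_s: 1.95
position: [0.4981, -0.1463, 0.0783]
orientation: [[0.13, 0.991, 0.003], [0.991, -0.13, -0.001], [-0.001, 0.003, -1.0]]
contact_force: [-0.3, -0.4, -0.5]
grip_width: 0.0004
finger_force: 0.0
```

Run:
```python
from h import *
f,_,_=cap("wrist");a,_,_=cap("side")
A=cv2.resize(f[60:480,160:480],None,fx=1.4,fy=1.4);B=cv2.resize(a[190:340,260:380],None,fx=3,fy=3.92)[:588,:350]
cv2.imwrite("pics/c2.png",cv2.cvtColor(np.hstack([A,B]),cv2.COLOR_RGB2BGR));print(status.read_state()["position"])
```

```text
[ 0.49763337 -0.14621623  0.07778645]
```

View pics/c2.png

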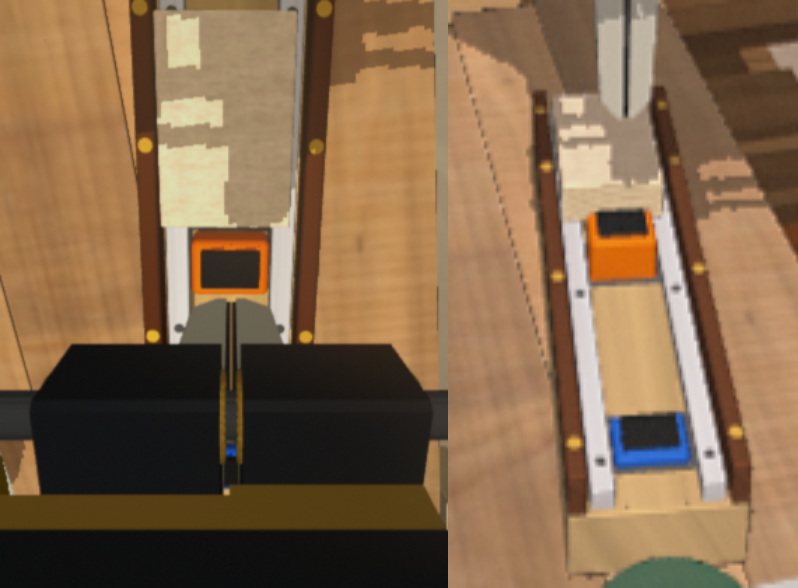

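The wrist view shows the tips just short of the orange pad, crop (230,300) against pad (230,268). The side view shows the tips at crop (625,115), above and behind the pad at (622,222). I'll check this by projecting the tip.

Run:
```python
from h import *
s=status.read_state();p=s["position"];print(p)
for n in ("wrist","side","scene"):
    f,K,T=cap(n);q=proj(p,K,T)
    print(n,q,(q-[160,60])*1.4 if n=="wrist" else (q-[260,190])*[3,3.92])
    if n=="wrist":
        print(onz(160+230/1.4,60+268/1.4,.0575,K,T), onz(160+230/1.4,60+262/1.4,.0575,K,T))
    if n=="side":print(onz(260+622/3,190+222/3.92,.0575,K,T),onz(260+650/3,190+440/3.92,.0415,K,T))
    if n=="scene":
        hsv=cv2.cvtColor(f,cv2.COLOR_RGB2HSV)
        cv2.imwrite("pics/s3.png",cv2.resize(cv2.cvtColor(f[190:340,250:410],cv2.COLOR_RGB2BGR),None,fx=4,fy=4))
for n in("scene",): 
    for a in ([.497,-.145,.0575],[.479,-.281,.0415]): print(proj(np.array(a),K,T))
```

```text
[ 0.49763337 -0.14621623  0.07778645]
wrist [325.98734922 265.15589448] [232.38228891 287.21825228]
[ 0.49690915 -0.14336417  0.0575    ] [ 0.49732345 -0.14023334  0.0575    ]
side [317.89331842 236.45452081] [173.67995526 182.10172157]
[ 0.76192142 -0.20533062  0.0575    ] [ 0.7048455  -0.33979784  0.0415    ]
scene [321.73415089 239.49625366] [185.20245267 194.02531437]
[320.80337305 247.55235756]
[347.48761997 300.81003288]
```

View pics/s3.png

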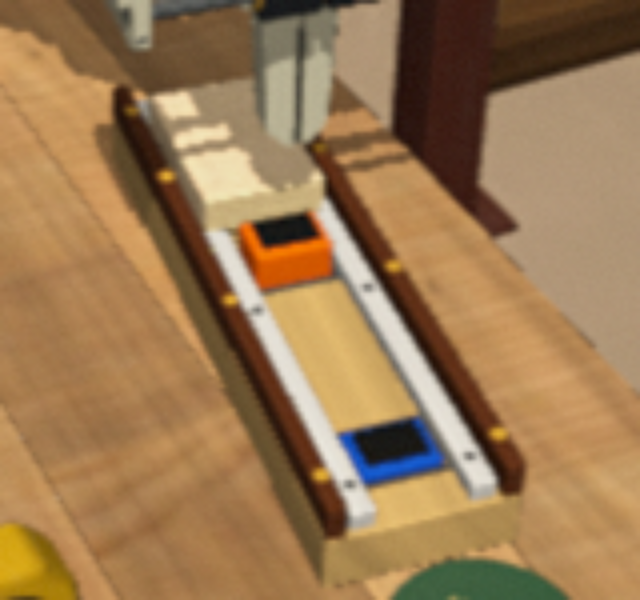

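Crop shows the orange pad at scene px (321,247.5), as predicted, but the visible tip is at (324,225), not the projected (322,239). I'll triangulate the tip.

Run:
```python
from h import *
_,K1,T1=cap("scene");_,K2,T2=cap("side")
def tri(a,b):
    p=cv2.triangulatePoints(K1@np.linalg.inv(T1)[:3],K2@np.linalg.inv(T2)[:3],np.array(a,float).reshape(2,1),np.array(b,float).reshape(2,1));return (p[:3]/p[3]).T
print("tip",tri((324.5,225.5),(319,219.5)))
print("orange",tri((321.2,247.5),(260+174/3,190+222/3.92)))
print("blue",tri((250+393/4,190+441/4),(260+202/3,190+433/3.92)))
s=status.read_state();print(s["position"],s["grip_width"],s["joints"])
```

```text
tip [[ 0.49686791 -0.15535073  0.11662593]]
orange [[ 0.49953358 -0.14187543  0.05434334]]
blue [[ 0.48042772 -0.28029572  0.04019249]]
[ 0.497043   -0.14602756  0.07674122] 0.00033201695805646844 [-3.75631740e-01  4.31807340e-01  1.82837086e+00 -2.45929606e-06
  8.81155388e-01 -2.44656166e-01]
```

Emit:
{"fn": "move_arm", "kwargs": {"commands": [[1,0,0.001,-0.006,0,0,0],[1,0,0,-0.006,0,0,0],[1,0,0,-0.006,0,0,0],[1,0,0,-0.004,0,0,0],[1,0,0,0,0,0,0],[1,0,0,0,0,0,0],[1,0,0,0,0,0,0],[1,0,0,0,0,0,0]]}}

```text
time_s: 3.1
position: [0.4971, -0.145, 0.0547]
orientation: [[0.131, 0.991, 0.0], [0.991, -0.131, -0.0], [-0.0, 0.0, -1.0]]
contact_force: [-0.1, -0.6, 0.4]
grip_width: 0.0006
finger_force: 0.0
```

Run:
```python
from h import *
s=status.read_state();print(s["position"],s["contact_force"])
f,K,T=cap("scene");print(proj(s["position"],K,T));g,K,T=cap("side");print(proj(s["position"],K,T))
A=cv2.resize(f[170:310,260:380],None,fx=3.3,fy=3.3);B=cv2.resize(g[170:310,260:380],None,fx=3.3,fy=3.3)
cv2.imwrite("pics/c4.png",cv2.cvtColor(np.hstack([A,B]),cv2.COLOR_RGB2BGR))
```

```text
[ 0.49710605 -0.14501582  0.05472424] [-0.09970706 -0.5903254   0.4416825 ]
[320.80972347 248.66514504]
[317.1974111  247.37527385]
```

View pics/c4.png

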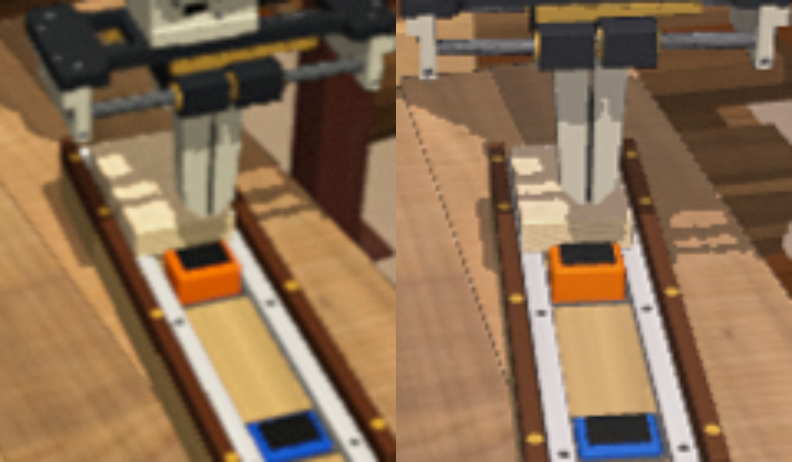

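The visible tips are at scene (323.6,235) and side (318.5,231.5), about 15 px above the projected TCP, and there is no contact yet. I'll fit the tip offset.

Run:
```python
from h import *
from scipy.optimize import least_squares
s=status.read_state();p=s["position"]
C={n:cap(n)[1:] for n in ("scene","side","wrist")}
obs={"scene":(323.6,235),"side":(318.5,231.5),"wrist":(325,273.5)}
for use in (("scene","side"),("scene","side","wrist")):
    r=least_squares(lambda d:np.concatenate([proj(p+d,*C[n])-obs[n] for n in use]),[0,0,0.]);print(use,r.x,r.fun)
for d in ([0,0,.025],[0,0,.03],[0,.02,0],[0,.015,.01]):
    print(d,[proj(p+d,*C[n]).round(1).tolist() for n in C])
```

```text
('scene', 'side') [ 0.00043432 -0.00692757  0.03683623] [-0.2632593   0.40642796  0.2859316  -0.34444484]
('scene', 'side', 'wrist') [0.00078393 0.00552298 0.02890927] [-3.30527149  0.11085567 -1.35220989  0.26431721  1.3395497   0.34997542]
[0, 0, 0.025] [[321.2, 238.4], [317.4, 235.2], [326.2, 280.4]]
[0, 0, 0.03] [[321.3, 236.3], [317.5, 232.7], [326.2, 283.9]]
[0, 0.02, 0] [[316.0, 242.9], [314.5, 241.9], [321.9, 235.6]]
[0, 0.015, 0.01] [[317.4, 240.3], [315.3, 238.5], [322.9, 247.9]]
```

Emit:
{"fn": "move_arm", "kwargs": {"commands": [[1,0,0,-0.005,0,0,0],[1,0,0,-0.005,0,0,0],[1,0,0,-0.004,0,0,0],[1,0,0,-0.004,0,0,0],[1,0,0,0,0,0,0],[1,0,0,0,0,0,0],[1,0,0,0,0,0,0],[1,0,0,0,0,0,0]]}}

```text
time_s: 4.15
position: [0.4971, -0.145, 0.0367]
orientation: [[0.131, 0.991, 0.0], [0.991, -0.131, -0.0], [-0.0, 0.0, -1.0]]
contact_force: [0.5, 0.6, 0.2]
grip_width: 0.0
finger_force: 0.0
```

Emit:
{"fn": "move_arm", "kwargs": {"commands": [[1,0,0,-0.003,0,0,0],[1,0,0,-0.003,0,0,0],[1,0,0,-0.003,0,0,0],[1,0,0,-0.003,0,0,0],[1,0,0,0,0,0,0],[1,0,0,0,0,0,0],[1,0,0,0,0,0,0],[1,0,0,0,0,0,0]]}}

```text
time_s: 4.95
position: [0.4971, -0.145, 0.0247]
orientation: [[0.131, 0.991, 0.0], [0.991, -0.131, -0.0], [-0.0, 0.0, -1.0]]
contact_force: [-0.7, 0.4, -0.2]
grip_width: 0.0001
finger_force: 0.0
```

Run:
```python
from h import *
s=status.read_state();print(s["position"],s["contact_force"])
f,K,T=cap("scene");g,K,T=cap("side");w,K,T=cap("wrist")
A=cv2.resize(f[190:310,270:370],None,fx=4,fy=4);B=cv2.resize(g[190:310,270:370],None,fx=4,fy=4)
cv2.imwrite("pics/c5.png",cv2.cvtColor(np.hstack([A,B]),cv2.COLOR_RGB2BGR))
```

```text
[ 0.49708443 -0.14500035  0.02466409] [-0.67871655  0.3713511  -0.18966223]
```

View pics/c5.png

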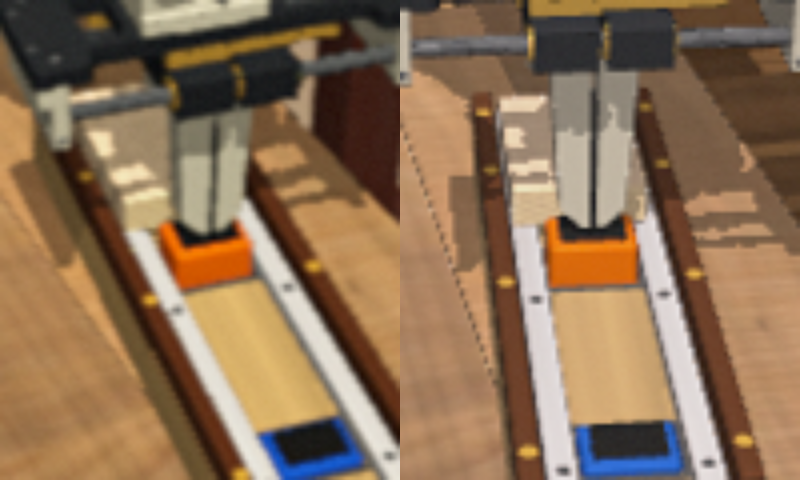

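Tips sit just over the middle of the orange pad: scene crop (212,235), side crop (593,222). The true tip is therefore about 33 mm above the reported TCP, so I'll go down by force.

Emit:
{"fn": "move_arm", "kwargs": {"commands": [[1,0,0,-0.003,0,0,0],[1,0,0,-0.003,0,0,0],[1,0,0,-0.003,0,0,0],[1,0,0,-0.003,0,0,0],[1,0,0,0,0,0,0],[1,0,0,0,0,0,0],[1,0,0,0,0,0,0],[1,0,0,0,0,0,0]]}}

```text
time_s: 5.9
position: [0.4972, -0.1451, 0.0125]
orientation: [[0.131, 0.991, 0.0], [0.991, -0.131, -0.0], [-0.0, 0.0, -1.0]]
contact_force: [1.6, -1.6, 2.9]
grip_width: 0.0001
finger_force: 1.5
```

Emit:
{"fn": "move_arm", "kwargs": {"commands": [[1,0,0,-0.003,0,0,0],[1,0,0,-0.003,0,0,0],[1,0,0,-0.003,0,0,0],[1,0,0,-0.002,0,0,0],[1,0,0,0,0,0,0],[1,0,0,0,0,0,0],[1,0,0,0,0,0,0],[1,0,0,0,0,0,0]]}}

```text
time_s: 6.7
position: [0.497, -0.145, 0.0016]
orientation: [[0.13, 0.991, 0.0], [0.991, -0.13, -0.0], [-0.0, 0.0, -1.0]]
contact_force: [2.0, -1.1, 3.3]
grip_width: 0.0006
finger_force: 2.1
```

Emit:
{"fn": "move_arm", "kwargs": {"commands": [[1,0,0,-0.001,0,0,0],[1,0,0,-0.001,0,0,0],[1,0,0,-0.001,0,0,0],[1,0,0,-0.001,0,0,0],[1,0,0,0,0,0,0],[1,0,0,0,0,0,0],[1,0,0,0,0,0,0],[1,0,0,0,0,0,0]]}}

```text
time_s: 7.5
position: [0.4972, -0.1451, -0.0006]
orientation: [[0.13, 0.991, 0.001], [0.991, -0.13, -0.0], [-0.0, 0.001, -1.0]]
contact_force: [-7.0, 1.1, 32.3]
grip_width: 0.0007
finger_force: 16.5
```

Emit:
{"fn": "move_arm", "kwargs": {"commands": [[1,0,0,0.005,0,0,0],[1,0,0,0.02,0,0,0],[1,0,0,0.02,0,0,0],[1,0,0,0,0,0,0],[1,0,0,0,0,0,0],[1,0,0,0,0,0,0],[1,0,0,0,0,0,0],[1,0,0,0,0,0,0]]}}

```text
time_s: 8.3
position: [0.4965, -0.1448, 0.0418]
orientation: [[0.131, 0.991, -0.001], [0.991, -0.131, 0.001], [0.0, -0.001, -1.0]]
contact_force: [-0.6, -0.1, 0.3]
grip_width: 0.0007
finger_force: 0.0
```

```bash
cat >> h.py <<'E'
def stop(f,kind,n="scene"):
    lo,hi={"o":((3,180,120),(18,255,255)),"b":((100,120,60),(130,255,255))}[kind]
    m=cv2.inRange(cv2.cvtColor(f,cv2.COLOR_RGB2HSV),lo,hi);m[:, :300]=0;m[:,365:]=0;m[:235]=0;m[320:]=0
    k,l,st,c=cv2.connectedComponentsWithStats(m)
    return st[1+np.argmax(st[1:,4])].tolist() if k>1 else None
E
python3 - <<'E'
from h import *
f,K,T=cap("scene","a6.png");g,K2,T2=cap("side","b6.png")
print("o",stop(f,"o"),stop(g,"o"));print("b",stop(f,"b"),stop(g,"b"))
print("was",stop(cv2.imread("pics/scene0.png")[:,:,::-1].copy(),"o"),stop(cv2.imread("pics/side0.png")[:,:,::-1].copy(),"o"))
E
```

```text
o [310, 250, 23, 12, 102] [306, 251, 23, 11, 113]
b [335, 295, 26, 16, 151] [314, 296, 27, 14, 174]
was [310, 245, 23, 17, 237] [306, 244, 23, 18, 273]
```

Emit:
{"fn": "move_arm", "kwargs": {"commands": [[1,-0.006,-0.045,0,0,0,0],[1,-0.006,-0.045,0,0,0,0],[1,-0.006,-0.046,0,0,0,0],[1,0,0,0,0,0,0],[1,0,0,-0.012,0,0,0],[1,0,0,-0.012,0,0,0],[1,0,0,-0.01,0,0,0],[1,0,0,0,0,0,0]]}}

```text
time_s: 9.2
position: [0.4782, -0.2794, 0.0066]
orientation: [[0.129, 0.992, -0.003], [0.992, -0.129, 0.002], [0.002, -0.003, -1.0]]
contact_force: [0.1, 0.2, 0.5]
grip_width: 0.0003
finger_force: 0.0
```

Run:
```python
from h import *
f,K,T=cap("scene");g,K2,T2=cap("side");w,_,_=cap("wrist")
print(status.read_state()["position"])
print("o",stop(f,"o"),stop(g,"o"));print("b",stop(f,"b"),stop(g,"b"))
A=cv2.resize(f[190:330,270:370],None,fx=4,fy=4);B=cv2.resize(g[190:330,270:370],None,fx=4,fy=4)
cv2.imwrite("pics/c7.png",cv2.cvtColor(np.hstack([A,B]),cv2.COLOR_RGB2BGR))
```

```text
[ 0.47925329 -0.28058724  0.00858891]
o [328, 307, 4, 4, 7] [307, 256, 5, 6, 22]
b [335, 298, 26, 13, 141] [314, 296, 27, 14, 176]
```

View pics/c7.png

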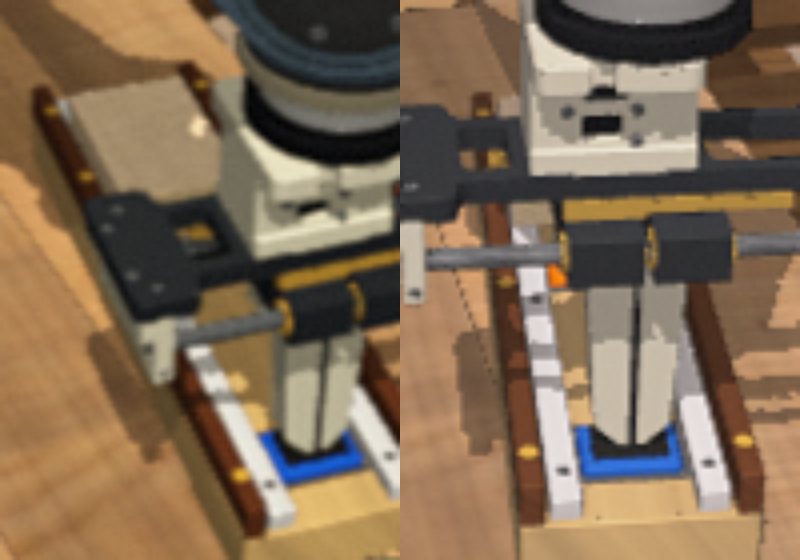

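Tips are centred over the blue pad, with the side crop at (632,445). The orange stop is hidden behind the gripper. Pressing blue.

Emit:
{"fn": "move_arm", "kwargs": {"commands": [[1,0,0,-0.004,0,0,0],[1,0,0,-0.004,0,0,0],[1,0,0,-0.002,0,0,0],[1,0,0,0,0,0,0],[1,0,0,0,0,0,0],[1,0,0,0,0,0,0],[1,0,0,0,0,0,0],[1,0,0,0,0,0,0]]}}

```text
time_s: 10.15
position: [0.4797, -0.2812, -0.0004]
orientation: [[0.131, 0.991, 0.001], [0.991, -0.131, -0.001], [-0.001, 0.002, -1.0]]
contact_force: [-2.0, 2.9, 12.8]
grip_width: 0.0006
finger_force: 6.7
```

Emit:
{"fn": "move_arm", "kwargs": {"commands": [[1,0,0,0.01,0,0,0],[1,0,0,0.03,0,0,0],[1,0,0,0.03,0,0,0],[1,0.006,0.048,0,0,0,0],[1,0.006,0.048,0,0,0,0],[1,0.007,0.048,0,0,0,0],[1,0.007,0.049,0,0,0,0],[1,0.006,0.049,0,0,0,0]]}}

```text
time_s: 10.95
position: [0.511, -0.0371, 0.0689]
orientation: [[0.131, 0.991, 0.0], [0.991, -0.131, -0.0], [-0.0, 0.0, -1.0]]
contact_force: [0.6, 1.0, 1.2]
grip_width: 0.0006
finger_force: 0.0
```

Emit:
{"fn": "move_arm", "kwargs": {"commands": [[1,0.006,0.049,0,0,0,0],[1,0,0,0,0,0,0],[1,0,0,0,0,0,0],[1,0,0,0,0,0,0],[1,0,0,0,0,0,0],[1,0,0,0,0,0,0],[1,0,0,0,0,0,0],[1,0,0,0,0,0,0]]}}

```text
time_s: 11.75
position: [0.517, 0.0096, 0.0685]
orientation: [[0.131, 0.991, -0.0], [0.991, -0.131, -0.0], [-0.0, -0.0, -1.0]]
contact_force: [0.3, -0.4, -0.4]
grip_width: 0.0003
finger_force: 0.0
```

Run:
```python
from h import *
f,K,T=cap("scene");g,K2,T2=cap("side");w,Kw,Tw=cap("wrist");np.savez("w8.npz",K=Kw,T=Tw)
print(status.read_state()["position"])
print("o",stop(f,"o"),stop(g,"o"));print("b",stop(f,"b"),stop(g,"b"))
A=cv2.resize(f[190:330,270:370],None,fx=4,fy=4);B=cv2.resize(w[:,180:460],(327,560))
cv2.imwrite("pics/c8.png",cv2.cvtColor(np.hstack([A,B]),cv2.COLOR_RGB2BGR))
```

```text
[0.51699002 0.00991199 0.0685613 ]
o [310, 249, 23, 13, 103] [306, 251, 23, 11, 113]
b [335, 288, 26, 23, 302] [314, 287, 27, 23, 394]
```

View pics/c8.png

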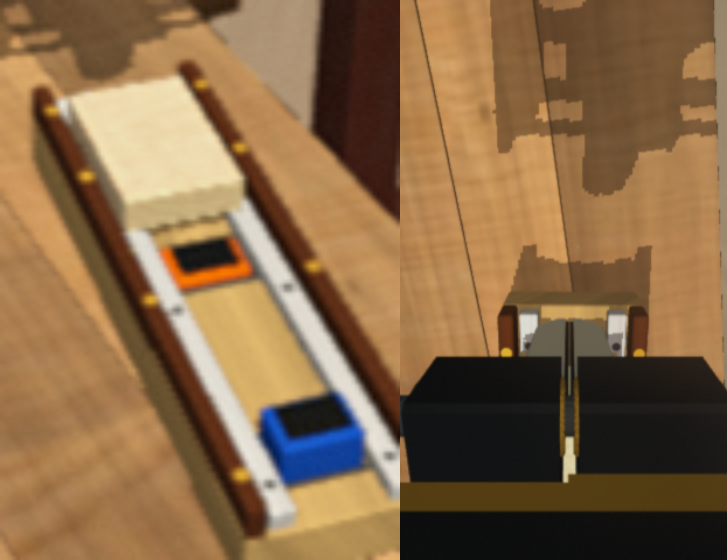

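Orange is sunk, blue is raised, and the block is untouched with the tips behind its far end. Down and push.

Emit:
{"fn": "move_arm", "kwargs": {"commands": [[1,0,0,-0.03,0,0,0],[1,0,0,-0.027,0,0,0],[1,0,0,0,0,0,0],[1,0,0,0,0,0,0],[1,-0.0013,-0.01,0,0,0,0],[1,-0.0013,-0.01,0,0,0,0],[1,-0.0013,-0.01,0,0,0,0],[1,-0.0013,-0.01,0,0,0,0]]}}

```text
time_s: 12.7
position: [0.5119, -0.0311, 0.0121]
orientation: [[0.131, 0.991, 0.001], [0.991, -0.131, -0.0], [0.0, 0.001, -1.0]]
contact_force: [-0.2, 0.8, -0.5]
grip_width: 0.0004
finger_force: 0.3
```

Run:
```python
from h import *
f,K,T=cap("scene","a9.png");s=status.read_state();print(s["position"],s["contact_force"],stop(f,"o"),stop(f,"b"))
```

```text
[ 0.51176928 -0.03215997  0.01192287] [ 0.11683043 -0.74716918 -0.02735248] [310, 249, 23, 13, 103] [335, 288, 26, 23, 303]
```

Emit:
{"fn": "move_arm", "kwargs": {"commands": [[1,-0.0013,-0.01,0,0,0,0],[1,-0.0013,-0.01,0,0,0,0],[1,-0.0013,-0.01,0,0,0,0],[1,-0.0013,-0.01,0,0,0,0],[1,-0.0013,-0.01,0,0,0,0],[1,-0.0013,-0.01,0,0,0,0],[1,-0.0013,-0.01,0,0,0,0],[1,-0.0013,-0.01,0,0,0,0]]}}

```text
time_s: 13.55
position: [0.5012, -0.1108, 0.0115]
orientation: [[0.13, 0.991, -0.0], [0.991, -0.13, 0.0], [-0.0, -0.0, -1.0]]
contact_force: [-0.7, -0.0, 1.6]
grip_width: 0.0004
finger_force: 0.2
```

Run:
```python
from h import *
f,K,T=cap("scene");g,_,_=cap("side");s=status.read_state();print(s["position"],s["contact_force"],stop(f,"o"),stop(f,"b"))
A=cv2.resize(f[190:330,270:370],None,fx=4,fy=4);B=cv2.resize(g[190:330,270:370],None,fx=4,fy=4)
cv2.imwrite("pics/c10.png",cv2.cvtColor(np.hstack([A,B]),cv2.COLOR_RGB2BGR))
```

```text
[ 0.50124073 -0.11116915  0.0115039 ] [-0.25612246  0.68476981 -0.26861333] [305, 263, 4, 4, 7] [335, 288, 26, 23, 303]
```

View pics/c10.png

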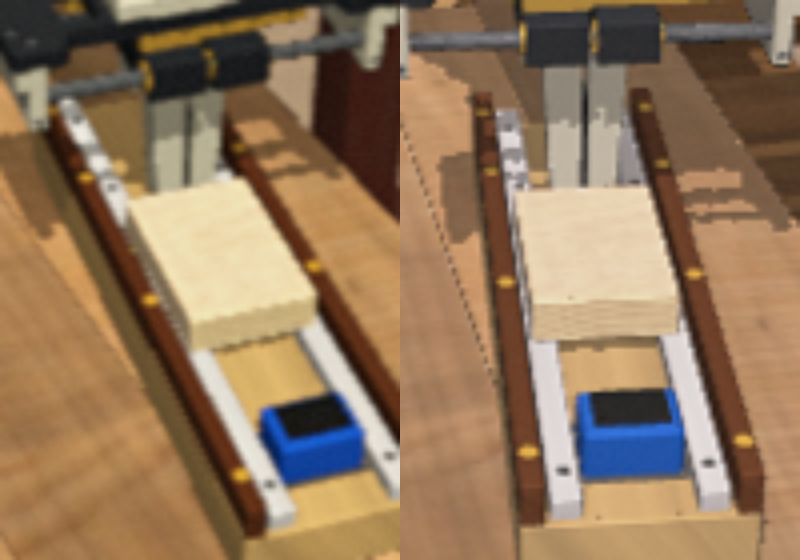

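The block lies flat and square over the sunk orange stop, about 50 mm short of raised blue. Continuing.

Emit:
{"fn": "move_arm", "kwargs": {"commands": [[1,-0.0013,-0.01,0,0,0,0],[1,-0.0013,-0.01,0,0,0,0],[1,-0.0013,-0.01,0,0,0,0],[1,-0.0013,-0.01,0,0,0,0],[1,-0.0004,-0.003,0,0,0,0],[1,-0.0004,-0.003,0,0,0,0],[1,0,0,0,0,0,0],[1,0,0,0,0,0,0]]}}

```text
time_s: 14.45
position: [0.4954, -0.1559, 0.0115]
orientation: [[0.13, 0.991, -0.0], [0.991, -0.13, -0.0], [-0.0, -0.0, -1.0]]
contact_force: [-0.0, 0.2, -0.4]
grip_width: 0.0003
finger_force: 0.0
```

Emit:
{"fn": "move_arm", "kwargs": {"commands": [[1,-0.0001,-0.001,0,0,0,0],[1,-0.0001,-0.001,0,0,0,0],[1,0,0,0,0,0,0],[1,0,0,0,0,0,0],[1,0,0,0,0,0,0],[1,0,0,0,0,0,0],[1,0,0,0,0,0,0],[1,0,0,0,0,0,0]]}}

```text
time_s: 15.25
position: [0.4952, -0.158, 0.0115]
orientation: [[0.131, 0.991, 0.0], [0.991, -0.131, 0.0], [0.0, 0.0, -1.0]]
contact_force: [0.3, -0.9, -0.1]
grip_width: 0.0004
finger_force: 0.1
```

```bash
cat > gap.py <<'E'
from h import *
s=status.read_state();print(s["position"],s["contact_force"])
for n in("scene","side"):
    f,K,T=cap(n,None);print(n,stop(f,"o"),stop(f,"b"))
    o=np.array([.488,-.213]);u=np.array([.1305,.9914])
    # profile along track centreline on the block-top plane
    S=np.arange(-.075,.125,.002);uv=np.array([proj([*(o+t*u),.0635],K,T) for t in S])
    c=cv2.remap(f,uv[:,0].astype(np.float32)[None],uv[:,1].astype(np.float32)[None],cv2.INTER_LINEAR)[0]
    print([(round(t*1000),*x) for t,x in zip(S,c.tolist()) if -.07<t<-.03 or .03<t<.07])
E
python3 gap.py
```

```text
[ 0.49520362 -0.15795921  0.01154888] [ 0.28948166 -0.91166742 -0.05234366]
scene [305, 263, 4, 4, 7] [335, 289, 26, 22, 305]
[(-69, 26, 24, 21), (-67, 21, 22, 21), (-65, 25, 27, 32), (-63, 65, 63, 62), (-61, 131, 119, 101), (-59, 192, 169, 124), (-57, 205, 181, 129), (-55, 204, 179, 126), (-53, 201, 176, 125), (-51, 201, 177, 123), (-49, 209, 184, 131), (-47, 220, 198, 147), (-45, 236, 220, 169), (-43, 239, 222, 173), (-41, 240, 222, 175), (-39, 240, 222, 176), (-37, 239, 221, 175), (-35, 238, 220, 174), (-33, 237, 218, 173), (-31, 237, 217, 171), (31, 240, 223, 177), (33, 240, 225, 178), (35, 240, 224, 178), (37, 240, 222, 176), (39, 239, 221, 176), (41, 240, 220, 177), (43, 241, 224, 180), (45, 241, 222, 177), (47, 227, 206, 163), (49, 182, 165, 129), (51, 146, 135, 109), (53, 132, 127, 106), (55, 152, 147, 123), (57, 172, 167, 140), (59, 182, 176, 147), (61, 186, 178, 150), (63, 186, 179, 151), (65, 185, 178, 149), (67, 185, 178, 149), (69, 186, 178, 150)]
side None [314, 287, 27, 23, 392]
[(-69, 34, 34, 35), (-67, 92, 82, 70), (-65, 165, 144, 115), (-63, 219, 189, 149), (-61, 213, 184, 146), (-59, 213, 185, 146), (-57, 212, 184, 145), (-55, 211, 182, 143), (-53, 214, 185, 146), (-51, 207, 179, 141), (-49, 216, 193, 156), (-47, 234, 218, 181), (-45, 233, 212, 178), (-43, 232, 210, 177), (-41, 233, 210, 177), (-39, 233, 211, 178), (-37, 233, 212, 178), (-35, 232, 210, 177), (-33, 229, 207, 174), (-31, 229, 205, 173), (31, 235, 215, 182), (33, 235, 215, 180), (35, 234, 214, 179), (37, 233, 212, 179), (39, 233, 212, 180), (41, 234, 214, 181), (43, 238, 218, 184), (45, 235, 216, 181), (47, 164, 147, 125), (49, 111, 98, 86), (51, 80, 75, 69), (53, 77, 74, 69), (55, 84, 80, 75), (57, 88, 83, 78), (59, 99, 92, 86), (61, 113, 106, 98), (63, 123, 116, 107), (65, 134, 127, 115), (67, 154, 146, 132), (69, 179, 169, 152)]
```

Emit:
{"fn": "move_arm", "kwargs": {"commands": [[1,-0.0001,-0.001,0,0,0,0],[1,-0.0001,-0.001,0,0,0,0],[1,-0.0001,-0.001,0,0,0,0],[1,0,0,0,0,0,0],[1,0,0,0,0,0,0],[1,0,0,0,0,0,0],[1,0,0,0,0,0,0],[1,0,0,0,0,0,0]]}}

```text
time_s: 16.15
position: [0.4949, -0.161, 0.0115]
orientation: [[0.13, 0.991, 0.0], [0.991, -0.13, -0.0], [-0.0, 0.0, -1.0]]
contact_force: [-0.1, -0.7, 0.3]
grip_width: 0.0005
finger_force: 0.0
```

Emit:
{"fn": "move_arm", "kwargs": {"commands": [[1,-0.0001,-0.001,0,0,0,0],[1,0,0,0,0,0,0],[1,0,0,0,0,0,0],[1,0,0,0,0,0,0],[1,0,0,0,0,0,0],[1,0,0,0,0,0,0],[1,0,0,0,0,0,0],[1,0,0,0,0,0,0]]}}

```text
time_s: 16.95
position: [0.4948, -0.1619, 0.0115]
orientation: [[0.131, 0.991, -0.0], [0.991, -0.131, 0.0], [0.0, -0.0, -1.0]]
contact_force: [-0.8, 0.1, -0.4]
grip_width: 0.0003
finger_force: 0.0
```

```bash
python3 gap.py | cut -c1-420
```

```text
[ 0.49477112 -0.16194069  0.01151988] [-0.77030453  0.06687763 -0.38139038]
scene [310, 252, 4, 3, 8] [335, 289, 26, 22, 303]
[(-69, 25, 24, 21), (-67, 22, 22, 18), (-65, 25, 28, 33), (-63, 66, 66, 64), (-61, 131, 121, 103), (-59, 189, 166, 122), (-57, 201, 177, 125), (-55, 203, 178, 127), (-53, 205, 179, 128), (-51, 219, 194, 145), (-49, 233, 212, 164), (-47, 238, 219, 172), (-45, 238, 219, 173), (-43, 239, 221, 175), (-41, 239, 221, 175), (-39, 238, 219, 173), (-37, 237, 218, 172), (-35, 236, 214, 169), (-33, 236, 216, 170), (-31, 236, 21
side None [314, 287, 27, 22, 396]
[(-69, 35, 35, 36), (-67, 100, 90, 75), (-65, 164, 143, 114), (-63, 209, 182, 143), (-61, 218, 191, 151), (-59, 212, 183, 145), (-57, 214, 186, 146), (-55, 217, 190, 150), (-53, 215, 188, 149), (-51, 224, 199, 163), (-49, 229, 207, 172), (-47, 232, 211, 176), (-45, 233, 212, 178), (-43, 233, 212, 178), (-41, 233, 211, 177), (-39, 231, 207, 174), (-37, 230, 206, 174), (-35, 229, 205, 173), (-33, 230, 207, 173), (-31,
```

Emit:
{"fn": "move_arm", "kwargs": {"commands": [[1,-0.0001,-0.001,0,0,0,0],[1,0,0,0,0,0,0],[1,0,0,0,0,0,0],[1,0,0,0,0,0,0],[1,0,0,0,0,0,0],[1,0,0,0,0,0,0],[1,0,0,0,0,0,0],[1,0,0,0,0,0,0]]}}

```text
time_s: 17.85
position: [0.4947, -0.1628, 0.0115]
orientation: [[0.131, 0.991, 0.0], [0.991, -0.131, 0.0], [0.0, -0.0, -1.0]]
contact_force: [0.6, 5.4, 0.7]
grip_width: 0.0002
finger_force: 2.6
```

```bash
python3 gap.py | cut -c1-300
```

```text
[ 0.49471383 -0.16282166  0.01152428] [0.63814116 5.38703214 0.68420177]
scene [310, 252, 4, 3, 8] [335, 289, 26, 22, 303]
[(-69, 25, 25, 21), (-67, 23, 25, 20), (-65, 26, 29, 33), (-63, 66, 65, 65), (-61, 130, 120, 103), (-59, 188, 166, 122), (-57, 202, 177, 126), (-55, 207, 181, 129), (-53, 216, 191, 139), (-51, 232, 212, 161), (-49, 239, 222, 174), (-47, 239, 222, 175), (-45, 239, 221, 175), (-43, 240, 222, 176), (-4
side None [314, 287, 27, 23, 395]
[(-69, 35, 36, 36), (-67, 97, 87, 73), (-65, 164, 143, 114), (-63, 214, 184, 145), (-61, 217, 187, 148), (-59, 213, 184, 144), (-57, 213, 185, 145), (-55, 219, 193, 154), (-53, 234, 216, 178), (-51, 225, 202, 168), (-49, 223, 197, 165), (-47, 230, 206, 173), (-45, 232, 210, 176), (-43, 233, 212, 178
```

The block touches blue (5.4 N). Backing off over orange and pressing.

Emit:
{"fn": "move_arm", "kwargs": {"commands": [[1,0.0011,0.009,0,0,0,0],[1,0.0011,0.009,0,0,0,0],[1,0,0,0,0,0,0],[1,0,0,-0.004,0,0,0],[1,0,0,-0.005,0,0,0],[1,0,0,-0.004,0,0,0],[1,0,0,0,0,0,0],[1,0,0,0,0,0,0]]}}

```text
time_s: 18.75
position: [0.4973, -0.1452, -0.0003]
orientation: [[0.131, 0.991, 0.001], [0.991, -0.131, -0.0], [-0.0, 0.001, -1.0]]
contact_force: [-6.2, 4.7, 22.0]
grip_width: 0.0007
finger_force: 11.1
```

Emit:
{"fn": "move_arm", "kwargs": {"commands": [[1,0,0,0,0,0,0],[1,0,0,0,0,0,0],[1,0,0,0,0,0,0],[1,0,0,0,0,0,0],[1,0,0,0,0,0,0],[1,0,0,0,0,0,0],[1,0,0,0,0,0,0],[1,0,0,0,0,0,0]]}}

```text
time_s: 19.55
position: [0.4973, -0.1452, -0.0005]
orientation: [[0.131, 0.991, 0.001], [0.991, -0.131, -0.0], [-0.0, 0.001, -1.0]]
contact_force: [-4.8, 3.9, 21.6]
grip_width: 0.0004
finger_force: 10.4
```

Emit:
{"fn": "move_arm", "kwargs": {"commands": [[1,0,0,0.005,0,0,0],[1,0,0,0.02,0,0,0],[1,0,0,0.04,0,0,0],[1,0,0.04,0.03,0,0,0],[1,0,0.045,0.02,0,0,0],[1,0,0.045,0,0,0,0],[1,0,0,0,0,0,0],[1,0,0,0,0,0,0]]}}

```text
time_s: 20.35
position: [0.4968, -0.0146, 0.1132]
orientation: [[0.129, 0.992, -0.0], [0.992, -0.129, -0.0], [-0.0, -0.0, -1.0]]
contact_force: [0.2, 0.1, 0.3]
grip_width: -0.0001
finger_force: 0.0
```

```bash
python3 gap.py
python3 - <<'E'
from h import *
for n in("scene","side"):
    f,K,T=cap(n,n+"_end.png"); i=cv2.imread(f"pics/{n}0.png")[:,:,::-1]
    m=cv2.inRange(cv2.cvtColor(f,cv2.COLOR_RGB2HSV),(3,180,100),(18,255,255));m[:,:303]=0;m[:,335:]=0;m[:225]=0;m[270:]=0
    v,u=np.where(m);print(n,len(u),v.min() if len(v) else 0,v.max() if len(v) else 0,u.min() if len(u) else 0,u.max() if len(u) else 0)
    print("tin diff",np.abs(f[325:380,340:400].astype(int)-i[325:380,340:400]).mean())
    for s,h in((.0685,.0575),(.0685,.0415)):
        p=np.array([.488,-.213])+s*np.array([.1305,.9914]);q=proj([*p,h],K,T);print(q,f[int(q[1])-3:int(q[1])+4,int(q[0])].tolist())
E
```

```text
[ 0.49676073 -0.01464095  0.11319436] [0.23795396 0.1455589  0.3142636 ]
scene [310, 245, 22, 10, 87] [335, 289, 26, 22, 303]
[(-69, 24, 23, 21), (-67, 21, 22, 20), (-65, 26, 28, 32), (-63, 66, 64, 62), (-61, 127, 117, 99), (-59, 185, 162, 119), (-57, 197, 172, 123), (-55, 202, 177, 126), (-53, 211, 186, 135), (-51, 227, 205, 155), (-49, 235, 214, 165), (-47, 237, 218, 171), (-45, 239, 220, 175), (-43, 238, 218, 172), (-41, 237, 217, 171), (-39, 236, 215, 169), (-37, 235, 213, 168), (-35, 234, 212, 166), (-33, 234, 213, 167), (-31, 235, 214, 169), (31, 237, 218, 172), (33, 237, 217, 173), (35, 237, 216, 172), (37, 238, 218, 174), (39, 238, 223, 181), (41, 239, 222, 180), (43, 237, 208, 161), (45, 240, 166, 98), (47, 243, 134, 43), (49, 245, 114, 9), (51, 197, 85, 7), (53, 122, 51, 16), (55, 54, 31, 19), (57, 20, 21, 21), (59, 20, 22, 22), (61, 24, 24, 23), (63, 26, 25, 23), (65, 23, 23, 21), (67, 20, 20, 19), (69, 17, 18, 17)]
side [307, 245, 5, 6, 20] [314, 287, 27, 23, 393]
[(-69, 33, 32, 33), (-67, 95, 85, 73), (-65, 159, 139, 112), (-63, 206, 180, 141), (-61, 212, 184, 144), (-59
[... 660 characters left out ...]
 36, 36, 36), (67, 68, 60, 50), (69, 112, 92, 69)]
scene 115 225 266 305 331
tin diff 7.587272727272727
[320.79706449 247.58665245] [[90, 68, 41], [22, 19, 20], [22, 24, 22], [24, 24, 22], [23, 22, 22], [18, 22, 23], [41, 27, 20]]
[320.53460854 254.00899174] [[149, 65, 17], [244, 114, 2], [242, 135, 44], [234, 181, 125], [236, 216, 171], [238, 219, 179], [237, 216, 173]]
side 40 244 250 307 328
tin diff 1.6987878787878787
[317.14569145 246.07212683] [[113, 93, 69], [30, 33, 31], [41, 39, 38], [41, 41, 36], [38, 37, 34], [33, 31, 36], [68, 45, 36]]
[316.98311519 253.70008872] [[170, 100, 49], [241, 179, 121], [230, 211, 180], [228, 205, 173], [230, 205, 175], [230, 207, 174], [230, 208, 175]]
```

Run:
```python
from h import *
for n in("scene0","scene_end"):
    f=cv2.imread(f"pics/{n}.png");m=cv2.inRange(cv2.cvtColor(f,cv2.COLOR_BGR2HSV),(60,80,30),(90,255,160));m[:,:335]=0;m[:,420:]=0;m[:320]=0;m[385:]=0
    v,u=np.where(m);print(n,len(u),u.min(),u.max(),v.min(),v.max(),u.mean(),v.mean())
    w=cv2.inRange(cv2.cvtColor(f,cv2.COLOR_BGR2HSV),(3,180,100),(18,255,255))[240:270,305:335];print([int(x) for x in w.sum(1)//255])
```

```text
scene0 1515 346 396 331 376 369.6072607260726 353.6349834983498
[0, 0, 0, 1, 1, 1, 6, 5, 7, 9, 15, 21, 22, 22, 22, 21, 21, 20, 20, 16, 11, 5, 0, 3, 1, 1, 3, 0, 0, 0]
scene_end 1484 346 396 332 377 370.08490566037733 354.54986522911054
[0, 0, 0, 1, 1, 2, 6, 5, 7, 9, 14, 20, 16, 11, 6, 0, 0, 0, 0, 0, 0, 0, 0, 3, 1, 1, 3, 0, 0, 0]
```

Run:
```python
from h import *
G=lambda n:cv2.cvtColor(cv2.imread(f"pics/{n}.png"),cv2.COLOR_BGR2GRAY).astype(np.float32)
a=G("scene0")
for n in("a6","a9","scene_end"):
    b=G(n)
    for nm,(y0,y1,x0,x1) in {"tin":(334,376,350,394),"tape":(320,375,205,275),"bottle":(380,440,545,595),"end":(310,330,325,345)}.items():
        print(n,nm,[round(x,2) for x in cv2.phaseCorrelate(a[y0:y1,x0:x1].copy(),b[y0:y1,x0:x1].copy())[0]],end=" ")
    print()
```

```text
a6 tin [0.47, 0.5] a6 tape [-0.0, -0.08] a6 bottle [-0.03, -0.01] a6 end [0.07, -0.01] 
a9 tin [0.65, 1.08] a9 tape [0.02, -0.01] a9 bottle [-0.04, -0.01] a9 end [0.04, 0.01] 
scene_end tin [0.7, 1.0] scene_end tape [0.01, -0.01] scene_end bottle [0.01, 0.0] scene_end end [0.04, 0.02]
```

Run:
```python
from h import *
def fit(n):
    f=cv2.imread(f"pics/{n}.png").astype(float); g=f[:,:,1]-f[:,:,2]  # green minus red
    r=[]
    for x0,y0,x1,y1 in((371,385,371,365),(371,325,371,340),(340,353,352,353),(402,353,390,353)):
        N=60;x=np.linspace(x0,x1,N);y=np.linspace(y0,y1,N)
        p=cv2.remap(g.astype(np.float32),x.astype(np.float32)[None],y.astype(np.float32)[None],cv2.INTER_LINEAR)[0]
        k=np.argmax(p>0); r.append((round(x[k],1),round(y[k],1)))
    return r
_=cap("scene","now.png")
for n in("scene0","a6","a9","scene_end","now"):print(n,fit(n))
```

```text
scene0 [(np.float64(371.0), np.float64(376.9)), (np.float64(371.0), np.float64(329.8)), (np.float64(344.7), np.float64(353.0)), (np.float64(396.3), np.float64(353.0))]
a6 [(np.float64(371.0), np.float64(376.9)), (np.float64(371.0), np.float64(329.8)), (np.float64(344.7), np.float64(353.0)), (np.float64(396.3), np.float64(353.0))]
a9 [(np.float64(371.0), np.float64(376.9)), (np.float64(371.0), np.float64(331.1)), (np.float64(345.5), np.float64(353.0)), (np.float64(397.5), np.float64(353.0))]
scene_end [(np.float64(371.0), np.float64(376.9)), (np.float64(371.0), np.float64(331.1)), (np.float64(345.5), np.float64(353.0)), (np.float64(397.5), np.float64(353.0))]
now [(np.float64(371.0), np.float64(376.5)), (np.float64(371.0), np.float64(331.1)), (np.float64(345.5), np.float64(353.0)), (np.float64(397.5), np.float64(353.0))]
```

```bash
python3 -c "
from rig import ticket;print(ticket.hand_in())"
```

```text
the job is handed in; nothing more can be done
None
```

I handed the job in at about 21 s: the block is flat against the raised blue stop with the orange stop raised behind it, but the green tin seems to have shifted about 2 mm (1 camera pixel) from a cause I couldn't identify, and I left it there.

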